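Break a bangle arbor out of its taper socket

TASK

The bangle arbor is stuck in the taper of the dark iron bench socket. Twist it by its flatted steel nose, about a sixth of a turn either way, to break the taper free while it is still seated; only then pull it up out of the socket and put it, shank down, in the teal tub. Leave the tub standing and do not knock over the bone cups.

Things in the scene. Friction and masses are not known exactly. Their poses are not given: they have to be found in the camera images.
- socket: Dark cast-iron bench socket bolted to the bench (it cannot move): round foot 108 mm across and 10 mm thick with four bolts, carrying an upright pillar 57 mm across at the top, 80 mm high over all. It stands on the plywood at the back of the bench, whose top is at z = 5 mm. Origin: centre of the underside of the foot; z up along the bore. The arbor starts seated in it with its x axis along the socket's x axis.
- socket_mouth (a point): Centre of the socket's top face, 85 mm above the work plane z = 0. The bore below it is 33 mm wide at the mouth and tapers to 25 mm.
- arbor_nose (a point): Centre of the arbor's nose, the part to grip: a steel block 40 mm long (x), 30 mm thick (y, between its two large flats: grip across these) and 40 mm high (z) at the top of the arbor, with a flat screw head 4 mm high and 15 mm wide on it. Seated, the nose reaches from z = 119 to 159 mm. z points up along the arbor, y square to the flats.
- arbor_seat (a point): Centre of the underside of the arbor's steel collar (61 mm wide, 6 mm high), 56 mm below the centre of the nose; level with the socket's mouth when seated. Between collar and nose is a wooden cone 58 to 50 mm wide, 28 mm high.
- arbor_tip (a point): Lower end of the arbor's steel shank, on its axis, 121 mm below the centre of the nose, 65 mm below the collar. The shank is 30 mm thick under the collar, tapers to 23 mm and ends in a flat tang up to 23 by 5 mm.
- arbor: The whole arbor, about 0.3 kg; origin as arbor_seat. A sprung grip on the tang holds the taper in: until it is turned a straight pull meets 60 to 100 N. A twist either way about the upright axis meets about 0.5 N m at first, eases as it turns and is loose after about 45 degrees (0.8 rad); the arbor then lifts freely. It turns in place: the collar stays on the rim.
- tub_mouth (a point): Centre of the mouth of the loose, open teal plastic tub (loop handle at one side), at z = 110 mm. The tub is 114 mm wide outside, about 100 mm inside at the mouth, 90 mm at the floor, which lies 101 mm below the mouth. With the shank standing on the floor the cone is inside and the centre of the nose about 20 mm above the rim.
- cup_mid: Bone cup with a black foot, oval, 88 by 114 mm, 108 mm high, standing at the back of the bench near the middle. Origin: centre of its underside; z up.
- cup_small_b: Bone cup with a black foot, oval, 53 by 75 mm, 111 mm high, standing to the right of the oval cup of 88 by 114 mm. Origin: centre of its underside; z up.

How it is judged:
On the way, in this order (a step that is already met when the one before it is completed fails the run):
1. the arbor has been turned at least 25 degrees (0.45 rad) either way from its start in the socket while still seated (raised by less than 10 mm) (angle between the x axis of arbor_nose and the x axis of socket, either way round above 0.45 rad and z of arbor_seat in the frame of socket_mouth below 0.01 m and horizontal distance between arbor_seat and socket_mouth below 0.01 m), for 0.1 s.
2. the arbor is out of the socket: its shank's lower end is above the socket's mouth (z of arbor_tip in the frame of socket_mouth above 0.005 m), for 0.1 s.
At the end, for the whole second after the job is handed in: The arbor rests in the teal tub, shank down: the lower end of its shank is at least 60 mm below the tub's mouth and within 55 mm of the tub's axis; the tub stands upright (tilt under 0.15 rad); the arbor is at rest (z of arbor_tip in the frame of tub_mouth below -0.06 m and horizontal distance between arbor_tip and tub_mouth below 0.055 m and angle between tub_mouth's own z axis and vertical below 0.15 rad and linear speed of arbor below 0.03 m/s); the robot touches nothing.
It fails at once if a bone cup is knocked over (tilted by more than 0.5 rad) (angle between any of cup_mid, cup_small_b's own z axis and vertical above 0.5 rad).
It also fails if it takes over 48 s, if anything falls off the work surface, if the arm or the gripper's body presses on something with over 40 N, if the wrist force passes 120 N, or if a joint passes its speed limit or range.

ROBOT

A 6-joint arm with a two-finger parallel gripper is mounted at the origin on a cart in front of the work surface, level with it; the furniture and walls round the work are solid. World frame = base frame: x ahead of the robot, y to its left, z up, the work surface at z = 0. Lengths are in m, angles in rad, forces in N, time in s.
With the tool pointing down it reaches from about 0.425 to 0.95 m from the base axis. Payload 3.5 kg.
Tool frame: the origin (TCP) lies midway between the tips of the shut fingers; the grasp point (between the pads) lies 19 mm behind it (ctrl.pinch_z is the distance from the TCP to the grasp point, in m); z points along the fingers, y is the line along which they close (so a half turn about z gives the same grasp; the last joint's range is limited). The gripper opens to 85 mm and grips with 20 to 120 N. Pads are 22 mm wide; open, the fingers measure 114 mm over their backs; the gripper's body (76 mm by 85 mm) begins 54 mm behind the grasp point. The pads swing forward as they close: fully open they stand 13 mm farther back than shut.
Start: joints at [1.12, 0.286, 1.577, -0, 1.279, -0.15], TCP at [0.2, 0.645, 0.204] pointing down, gripper open.
Joint ranges: [-2.77, 2.77], [-0.9, 2.22], [0.21, 2.48], [-1.53, 4.67], [0.24, 2.81], [-2.84, 2.84]. Speed limits (rad/s): [2.79, 2.79, 3.14, 3.14, 3.14, 3.14].

INTERFACE

Orientations are given as a unit quaternion [x, y, z, w].
In Python, from plant import get_state, viewer, sign_off, ctrl gives the robot as it stands. The module is installed in compiled form; this text tells all that it offers.
- The arm moves only by the shell command python3 -m handwheel 'ROWS' [FORCE]. ROWS is JSON, a list that holds one entry, the list of rows, each a list of 5 numbers: the finger opening in m, from 0 to 0.0854, then the shift along the tool's x, y, z in m, then the turn about the tool's z in degrees. In form: [[[claw, x, y, z, spin], ...]]. A call has 1 to 12 rows; each row shifts and turns the commanded pose from where the row before left it, along the tool's axes as they then stand; what a row does not reach is not made up. A row lasts 1/12 s, in which the tool goes at most 41.7 mm and 7.16 degrees, less where a joint would pass 70% of its speed; a pose out of reach is approached as far as the arm can. A call is refused whole if a number of a shift passes 0.0417 or a number of a turn 7.16, either way. A call with a gripper value outside its range is refused whole. The fingers move at their own pace and stop on an object; FORCE is the grip in N (left out, the last holds). Time passes only in rows, so rows that do not move let the fingers close. It gives the time, the measured TCP pose, the force, the opening and the grip force at its end, in the units of the state.
- get_state(): the state, without advancing time (a new reading comes with each control period).
- viewer.read_camera(name): name is "side" or "top"; returns the picture (420x560x3 uint8, blue, green, red); there is no depth.
- viewer.camera_params(name): a dict with "fov_y" (degrees; the focal length in pixels is half the picture's height over the tangent of half this angle, whatever the lens; pixels are square), "cx", "cy" (the principal point, pixels), "xyz" and "attitude" of the camera in the world. Camera axes: x right, y up, looking along -z (the intrinsics and any distortion apply to the point x, -y, -z); pixel columns grow to the right and rows downward; lengths in m; the calibration is good to about 2 mm. A picture is of the moment at which its call begins. camera_params takes no time and is no camera call.
- sign_off(): hands the job in; it is judged then, once.
Trained networks look in the newest picture that a camera, given by its name, has taken for a name from the list of things; names that differ only in an ending like _2 or _b are one class to them, and where a whole thing is asked for, a point or a joint stands for the part that bears it (a point fixed in the world has none). Each returns a list of dicts, best first, with "confidence" (0 to 1); they miss things now and then, are a little off and sometimes report something else, mostly with a low value. They report only what shows in the picture. A call takes as long as a camera call.
- viewer.look_for(camera, name): "extent" ([left, top, width, height] as shares, 0 to 1, of the picture: columns of its width, rows of its height, round what is visible of it).
- viewer.outline_of(camera, name): "mask" (420x560 bool, what is visible of it) and "extent" ([left, top, width, height] as shares, 0 to 1, of the picture: columns of its width, rows of its height, round what is visible of it).
- viewer.pinpoint(camera, name): "xy" ([column, row] as shares, 0 to 1, of the picture: columns of its width, rows of its height: a listed point, or the origin of a listed thing).
The state is a dict: "time": time; "qpos": joint angles; "dq": joint speeds; "joint_efforts": joint torques, N m; "eef_pos": TCP position; "tcp_rot": TCP orientation; "contact_force": force on the tool from outside, world axes, zero at the start; "wrist_torque": the same for the moment, N m; "opening": opening from 0.0 (shut) to 1.0 (fully open); "finger_force": force on a finger pad.
Only numpy, scipy, OpenCV 4.12 (cv2) and the standard library are available. Lean on these libraries where they do the work, as an engineer would, in place of code of your own. Each camera call takes 0.05 s, during which the arm holds its last target. There are 200 camera calls.

## Working session

There is one attempt and no reset: what is moved stays moved. The work goes in short steps, Python scripts to look and compute and a shell command to move; the robot and the scene stay as the last step left them, time stands still between calls to the robot, and variables do not carry over. Pictures are saved under pics/ and viewed, at most 10 in all, crops included, and the job is handed in when it is done.

```bash
mkdir -p pics; cat > h.py <<'E'
import numpy as np, cv2
from scipy.spatial.transform import Rotation as R
from plant import get_state, viewer, ctrl
def P(c): return viewer.camera_params(c)
E
python3 - <<'E'
from h import *
for c in ("side","top"):
    print(c,P(c)); im=viewer.read_camera(c); cv2.imwrite(f"pics/{c}0.png",im)
    for n in ("socket_mouth","arbor_nose","arbor_seat","tub_mouth","cup_mid","cup_small_b"):
        print(n,[(np.round(np.array(d["xy"])*[560,420],1),round(d["confidence"],2)) for d in viewer.pinpoint(c,n)[:3]])
s=get_state();print(s,ctrl.pinch_z)
E
```

```text
side {'fov_y': 52.14576320251935, 'cx': 283.51761496167967, 'cy': 201.99976695639893, 'xyz': array([ 0.3644455 , -0.63075699,  0.57464499]), 'attitude': array([ 0.47153592, -0.12295851, -0.20524043,  0.84877055])}
socket_mouth [(array([301.8, 289.4]), 0.79)]
arbor_nose [(array([304.4, 264.3]), 0.57)]
arbor_seat [(array([303.5, 293.2]), 0.95)]
tub_mouth [(array([232.8, 196.2]), 0.83)]
cup_mid [(array([330.4, 244.6]), 0.97), (array([352.1, 272.5]), 0.33)]
cup_small_b [(array([353.5, 272.1]), 0.74)]
top {'fov_y': 57.47954759479356, 'cx': 283.0228237904814, 'cy': 213.54700033377682, 'xyz': array([ 0.5843484 , -0.01245549,  0.93999956]), 'attitude': array([ 0.05767087, -0.04067418, -0.69857366,  0.71204952])}
socket_mouth [(array([367.8, 243.3]), 0.6)]
arbor_nose [(array([375.9, 240.6]), 0.92), (array([366.6, 243.8]), 0.44)]
arbor_seat [(array([369.3, 241.4]), 0.98)]
tub_mouth [(array([239.7, 242.6]), 0.91)]
cup_mid [(array([293.4, 177.5]), 0.84)]
cup_small_b [(array([335.7, 182.2]), 0.68), (array([376.1, 242.3]), 0.25)]
{'time': 0.7, 'qpos': array([ 1.12002245e+00,  2.86242848e-01,  1.57668601e+00, -2.20020961e-05,
        1.27860423e+00, -1.49989671e-01]), 'dq': array([-9.15303623e-05,  7.19864574e-04, -7.01009791e-04, -4.45717447e-04,
        2.79153322e-03, -5.48598669e-04]), 'joint_efforts': array([-2.55042023e-04, -4.05822015e+01, -2.92858243e+01, -6.73345130e-05,
        4.77538852e-04,  2.13023988e-06]), 'eef_pos': array([0.19994904, 0.64469749, 0.2043706 ]), 'tcp_rot': array([1.49822690e-01, 9.88712881e-01, 2.53341762e-05, 1.88760627e-05]), 'contact_force': array([ 0.12261889, -0.43645931,  0.53770968]), 'wrist_torque': array([ 0.01283361,  0.0150213 , -0.03408444]), 'finger_force': 0.0, 'opening': 0.9977552411268712} 0.0187
```

View pics/top0.png

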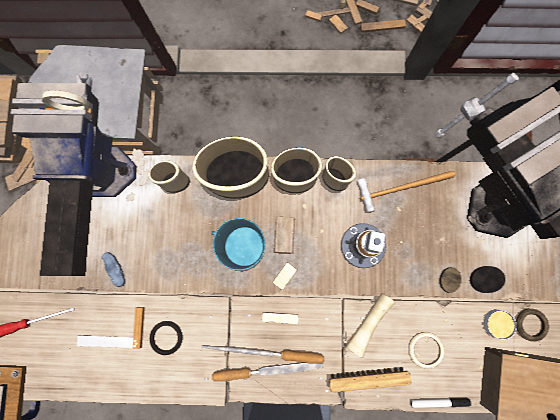

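View pics/side0.png

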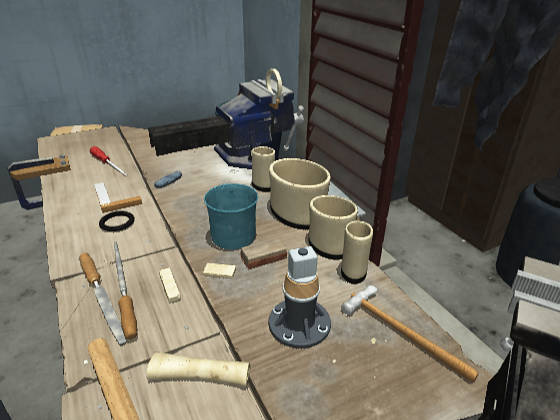

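```bash
cat >> h.py <<'E'
def ray(c,px):
    p=P(c); f=210/np.tan(np.radians(p["fov_y"]/2))
    d=np.array([(px[0]-p["cx"])/f,-(px[1]-p["cy"])/f,-1.])
    return p["xyz"],R.from_quat(p["attitude"]).apply(d)
def atz(c,px,z):
    o,d=ray(c,px); return o+d*(z-o[2])/d[2]
def tri(a,b):
    A=0;B=0;rs=[ray("side",a),ray("top",b)]
    for o,d in rs:
        d=d/np.linalg.norm(d);M=np.eye(3)-np.outer(d,d);A=A+M;B=B+M@o
    X=np.linalg.solve(A,B)
    return X,[np.linalg.norm(np.cross(X-o,d/np.linalg.norm(d))) for o,d in rs]
def proj(c,X):
    p=P(c); f=210/np.tan(np.radians(p["fov_y"]/2))
    q=R.from_quat(p["attitude"]).inv().apply(np.array(X)-p["xyz"])
    return np.array([p["cx"]-f*q[0]/q[2], p["cy"]+f*q[1]/q[2]])
E
python3 - <<'E'
from h import *
np.set_printoptions(precision=4,suppress=True)
for n,a,b,z in (("mouth",(301.8,289.4),(367.8,243.3),.085),("nose",(304.4,264.3),(375.9,240.6),.139),("seat",(303.5,293.2),(369.3,241.4),.085),("tub",(232.8,196.2),(239.7,242.6),.11),("mid",(330.4,244.6),(293.4,177.5),.005),("smb",(353.5,272.1),(335.7,182.2),.005)):
    print(n,*tri(a,b),atz("side",a,z)[:2],atz("top",b,z)[:2])
E
```

```text
mouth [ 0.6416 -0.1814  0.0806] [np.float64(0.0008536346272024145), np.float64(0.0008536346272025915)] [ 0.64   -0.1856] [ 0.6406 -0.1802]
nose [ 0.6426 -0.1865  0.1377] [np.float64(0.000528340154682601), np.float64(0.0005283401546826029)] [ 0.6412 -0.1876] [ 0.643  -0.1864]
seat [ 0.6448 -0.1853  0.0744] [np.float64(0.0008316592625079302), np.float64(0.0008316592625078283)] [ 0.6381 -0.1945] [ 0.6449 -0.1835]
tub [0.6355 0.1015 0.1096] [np.float64(0.0003959134579972435), np.float64(0.00039591345799729245)] [0.6356 0.1006] [0.6351 0.1015]
mid [ 0.8105 -0.014   0.0007] [np.float64(0.003209685880166949), np.float64(0.0032096858801672424)] [ 0.8105 -0.0193] [ 0.8065 -0.0126]
smb [ 0.7976 -0.1187  0.0082] [np.float64(0.002356465013171716), np.float64(0.0023564650131720384)] [ 0.8025 -0.1164] [ 0.7961 -0.118 ]
```

The top view shows the arbor at about (370,242) with the nose at about (376,241), the tub at (240,243), and the cups along the back row. The side view has the nose at (302,263) and the tub at (232,210). Next I need the yaw of the nose.

```bash
python3 - <<'E'
from h import *
np.set_printoptions(precision=3,suppress=True)
t=cv2.imread("pics/top0.png");s=cv2.imread("pics/side0.png")
a=cv2.resize(t[215:270,340:400],None,fx=7,fy=7,interpolation=cv2.INTER_CUBIC)
b=cv2.resize(s[240:300,275:330],None,fx=7,fy=7,interpolation=cv2.INTER_CUBIC)
h=max(a.shape[0],b.shape[0]);pad=lambda i:cv2.copyMakeBorder(i,0,h-i.shape[0],0,0,cv2.BORDER_CONSTANT)
cv2.imwrite("pics/crop.png",np.hstack([pad(a),pad(b)[:, :380]]))
# hypothesised yaw fits: bright, low-saturation pixels vs projected nose block silhouettes
hsv={c:cv2.cvtColor(i,cv2.COLOR_BGR2HSV) for c,i in (("top",t),("side",s))}
for c in ("top","side"):
    viewer.read_camera(c)
    o=viewer.outline_of(c,"arbor_nose"); print(c,[(d["confidence"],d["mask"].sum(),np.array(d["extent"])*[560,420,560,420]) for d in o[:2]])
E
```

```text
top [(0.97, np.int64(625), array([356.776, 230.916,  31.08 ,  23.898]))]
side [(0.84, np.int64(1648), array([283.416, 246.708,  36.68 ,  53.298]))]
```

View pics/crop.png

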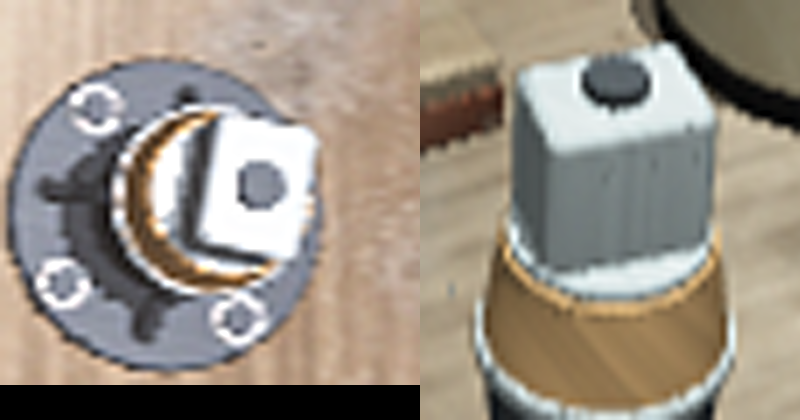

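```bash
python3 - <<'E'
from h import *
np.set_printoptions(precision=4,suppress=True)
T=[(340+x/7,215+y/7) for x,y in ((216,112),(321,127),(300,259),(197,243))]
S=[(275+(x-420)/7,240+y/7) for x,y in ((515,72),(672,40),(718,128),(546,152))]
for c,L in (("top",T),("side",S)):
    X=np.array([atz(c,p,.159)[:2] for p in L]); E=np.roll(X,-1,0)-X
    print(c,X.mean(0),np.linalg.norm(E,axis=1),np.degrees(np.arctan2(E[:,1],E[:,0])))
s=get_state();print(R.from_quat(s["tcp_rot"]).as_matrix())
E
```

```text
top [ 0.6398 -0.1841] [0.0305 0.0389 0.0298 0.0386] [-97.1686 170.1544  82.2448  -8.7757]
side [ 0.6384 -0.1852] [0.0378 0.0322 0.0386 0.0283] [  -8.5652 -102.714   165.5057   75.3726]
[[-0.9551  0.2963  0.    ]
 [ 0.2963  0.9551  0.    ]
 [-0.      0.     -1.    ]]
```

The nose centre is near (0.640, -0.185) and its long axis is at about -9°. I'll move over, staying high.

```bash
python3 -m handwheel '[[[0.085,-0.027,-0.0268,-0.004,0],[0.085,-0.027,-0.0268,-0.004,0],[0.085,-0.027,-0.0268,-0.004,0],[0.085,-0.027,-0.0268,-0.004,0],[0.085,-0.027,-0.0268,-0.004,0],[0.085,-0.027,-0.0268,-0.004,0],[0.085,-0.027,-0.0268,-0.004,0],[0.085,-0.027,-0.0268,-0.004,0],[0.085,-0.027,-0.0268,-0.004,0],[0.085,-0.027,-0.0268,-0.004,0],[0.085,-0.027,-0.0268,-0.004,0],[0.085,-0.027,-0.0268,-0.004,0]]]' 100
python3 -m handwheel '[[[0.085,-0.027,-0.0268,0,0],[0.085,-0.027,-0.0268,0,0],[0.085,-0.027,-0.0268,0,0],[0.085,-0.027,-0.0268,0,0],[0.085,-0.027,-0.0268,0,0],[0.085,-0.027,-0.0268,0,0],[0.085,-0.027,-0.0268,0,0],[0.085,-0.027,-0.0268,0,0],[0.085,-0.027,-0.0268,0,0],[0.085,-0.027,-0.0268,0,0],[0.085,0,0,0,-4.25],[0.085,0,0,0,-4.25]]]'
cat > go.py <<'E'
import sys
from h import *
np.set_printoptions(precision=4,suppress=True)
s=get_state();M=R.from_quat(s["tcp_rot"]).as_matrix()
yaw=np.degrees(np.arctan2(M[1,1],M[0,1]))
print("t",s["time"],"tcp",s["eef_pos"],"yaw_y",yaw,"tilt",M[:,2],"q",s["qpos"],"F",s["contact_force"],"T",s["wrist_torque"],"op",s["opening"],s["finger_force"])
if len(sys.argv)>3: print("tool shift",M.T@(np.array(sys.argv[1:4],float)-s["eef_pos"]))
E
python3 go.py 0.6395 -0.185 0.20
```

```text
time: 1.9
eef_pos: [0.4146, 0.2399, 0.2529]
tcp_rot: [0.15, 0.989, 0.0, 0.0]
contact_force: [1.3, 0.3, -0.0]
opening: 0.994
finger_force: 0.0
time: 2.9
eef_pos: [0.5931, -0.0968, 0.2518]
tcp_rot: [0.076, 0.997, 0.0, -0.0]
contact_force: [-0.9, 1.2, 0.2]
opening: 0.995
finger_force: 0.0
t 2.9 tcp [ 0.5931 -0.0968  0.2518] yaw_y 81.2687656875092 tilt [-0.0008  0.0002 -1.    ] q [-0.3305  0.0921  1.7138 -0.      1.3365 -1.7489] F [-0.8867  1.1795  0.1531] T [ 0.0119 -0.0008  0.035 ] op 0.9949768085935264 0.0
tool shift [-0.0592 -0.0801  0.0517]
```

```bash
python3 -m handwheel '[[[0.085,-0.02,-0.027,0.006,0],[0.085,-0.02,-0.027,0.006,0],[0.085,-0.019,-0.026,0.006,0],[0.085,0,0,0.01,0],[0.085,0,0,0,0]]]'
python3 go.py 0.6395 -0.185 0.126
python3 - <<'E'
from h import *
t=viewer.read_camera("top");s=viewer.read_camera("side")
a=cv2.resize(t[185:295,310:420],None,fx=3.6,fy=3.6,interpolation=cv2.INTER_CUBIC)
b=cv2.resize(s[190:300,240:350],None,fx=3.6,fy=3.6,interpolation=cv2.INTER_CUBIC)
cv2.imwrite("pics/over.png",np.hstack([a,b]))
E
```

```text
time: 3.32
eef_pos: [0.6378, -0.1834, 0.2212]
tcp_rot: [0.077, 0.997, 0.001, -0.002]
contact_force: [-0.5, 0.7, -0.8]
opening: 0.997
finger_force: 0.0
t 3.3167 tcp [ 0.6378 -0.1834  0.2212] yaw_y 81.13570379602267 tilt [-0.0044  0.0023 -1.    ] q [-0.4327  0.2527  1.5867  0.0002  1.3072 -1.8488] F [-0.4988  0.6805 -0.7533] T [-0.0036  0.0214 -0.0267] op 0.9974408431854916 0.0
tool shift [-0.0024 -0.0015  0.0952]
```

View pics/over.png

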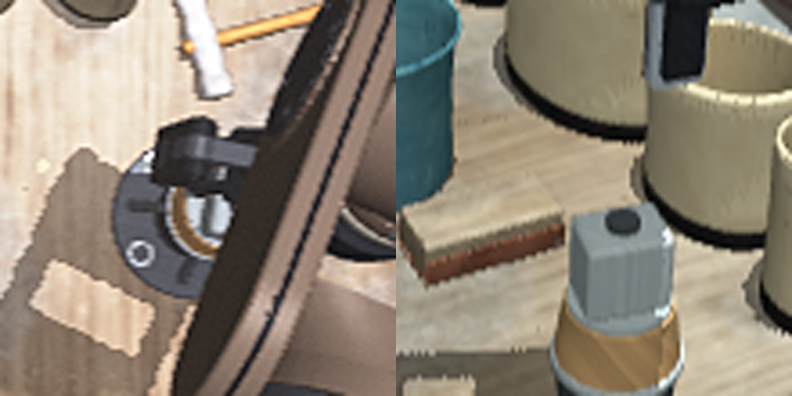

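The open fingers straddle the nose in the top view, where the nose sits at crop (213,215). In the side view it's at crop (620,255), clear below the finger. I'll descend and close.

```bash
python3 -m handwheel '[[[0.085,-0.001,-0.0005,0.024,0],[0.085,-0.001,-0.0005,0.024,0],[0.085,0,-0.0005,0.024,0],[0.085,0,0,0.023,0],[0.085,0,0,0,0],[0.045,0,0,0,0],[0.045,0,0,0,0],[0.045,0,0,0,0],[0.045,0,0,0,0]]]' 60
python3 -m handwheel '[[[0.02,0,0,0,0],[0.02,0,0,0,0],[0.02,0,0,0,0],[0.02,0,0,0,0],[0.02,0,0,0,0]]]' 60
python3 go.py
```

```text
time: 4.17
eef_pos: [0.6418, -0.1846, 0.1321]
tcp_rot: [0.076, 0.997, -0.001, 0.002]
contact_force: [-0.0, -0.2, -0.3]
opening: 0.527
finger_force: 0.0
time: 4.58
eef_pos: [0.6414, -0.1845, 0.1315]
tcp_rot: [0.076, 0.997, -0.0, 0.001]
contact_force: [-1.3, 1.3, 5.9]
opening: 0.31
finger_force: 58.7
t 4.5833 tcp [ 0.6414 -0.1845  0.1315] yaw_y 81.24582777256569 tilt [ 0.0024 -0.0006 -1.    ] q [-0.432   0.3317  1.6574  0.0005  1.15   -1.8502] F [-1.2733  1.2681  5.9003] T [ 0.2107  0.1286 -0.0573] op 0.31045086992970367 58.7149887252599
```

```bash
python3 -m handwheel '[[[0.02,0,0,0,0],[0.02,0,0,0,0],[0.02,0,0,0,4],[0.02,0,0,0,5],[0.02,0,0,0,5],[0.02,0,0,0,5]]]' 110
python3 go.py
```

```text
time: 5.08
eef_pos: [0.6419, -0.1846, 0.1319]
tcp_rot: [0.241, 0.97, -0.0, 0.002]
contact_force: [-0.9, 0.8, 6.5]
opening: 0.28
finger_force: 108.6
t 5.0833 tcp [ 0.6419 -0.1846  0.1319] yaw_y 62.08534290314886 tilt [ 0.0035 -0.0017 -1.    ] q [-0.4317  0.3316  1.6568 -0.      1.1493 -1.5153] F [-0.8796  0.8495  6.5214] T [0.1178 0.0986 0.1143] op 0.27999432889674436 108.64879166241735
```

```bash
python3 -m handwheel '[[[0.02,0,0,0,5],[0.02,0,0,0,5],[0.02,0,0,0,5],[0.02,0,0,0,6],[0.02,0,0,0,6],[0.02,0,0,0,6],[0.02,0,0,0,6],[0.02,0,0,0,0],[0.02,0,0,0,0]]]' 110
python3 go.py
python3 - <<'E'
from h import *
s=viewer.read_camera("side")
cv2.imwrite("pics/tw.png",cv2.resize(s[180:330,220:380],None,fx=3.7,fy=3.7,interpolation=cv2.INTER_CUBIC))
E
```

```text
time: 5.83
eef_pos: [0.6408, -0.1852, 0.1318]
tcp_rot: [0.55, 0.835, -0.001, 0.001]
contact_force: [-3.3, 0.4, 6.6]
opening: 0.278
finger_force: 109.6
t 5.8333 tcp [ 0.6408 -0.1852  0.1318] yaw_y 23.275634400546124 tilt [ 0.0006 -0.0021 -1.    ] q [-0.4324  0.3313  1.6572 -0.0018  1.1516 -0.8379] F [-3.3031  0.44    6.5997] T [-0.0759  0.6575 -0.0218] op 0.2775272348761543 109.59087277762592
```

View pics/tw.png

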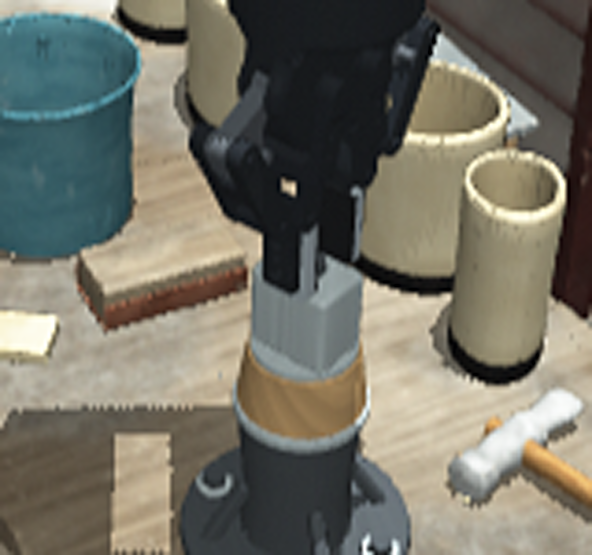

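```bash
python3 - <<'E'
from h import *
np.set_printoptions(precision=4,suppress=True)
L=np.array([atz("side",(220+x/3.7,180+y/3.7),.159) for x,y in ((252,272),(318,306),(362,283))])
E=np.diff(L,axis=0);print(L,np.linalg.norm(E,axis=1),np.degrees(np.arctan2(E[:,1],E[:,0])), (L[0]+L[2])/2)
L=np.array([atz("side",(220+x/3.7,180+y/3.7),.119) for x,y in ((250,345),(316,376),(360,356))])
E=np.diff(L,axis=0);print(L,np.linalg.norm(E,axis=1),np.degrees(np.arctan2(E[:,1],E[:,0])), (L[0]+L[2])/2)
for z in (.119,.126,.132,.14,.15): print(z,(proj("side",(.6408,-.1852,z))-[220,180])*3.7)
E
```

```text
[[ 0.6189 -0.1744  0.159 ]
 [ 0.6325 -0.2058  0.159 ]
 [ 0.6562 -0.2012  0.159 ]] [0.0342 0.0242] [-66.613   10.9474] [ 0.6376 -0.1878  0.159 ]
[[ 0.6189 -0.1743  0.119 ]
 [ 0.6345 -0.204   0.119 ]
 [ 0.6576 -0.2016  0.119 ]] [0.0336 0.0233] [-62.3253   5.8619] [ 0.6383 -0.188   0.119 ]
0.119 [306.6996 344.9018]
0.126 [307.3343 332.4329]
0.132 [307.8837 321.6376]
0.14 [308.6243 307.0868]
0.15 [309.5631 288.6411]
```

The nose is now at about -65° (front corner at crop (318,306)), so it turned with the gripper by roughly 56° while seated. Now I'll lift gently.

```bash
python3 -m handwheel '[[[0.02,0,0,-0.004,0],[0.02,0,0,-0.004,0],[0.02,0,0,-0.006,0],[0.02,0,0,-0.006,0],[0.02,0,0,0,0]]]' 110
python3 go.py
```

```text
time: 6.3
eef_pos: [0.6411, -0.1844, 0.1505]
tcp_rot: [0.55, 0.835, 0.0, 0.001]
contact_force: [0.1, 0.1, -2.8]
opening: 0.278
finger_force: 108.3
t 6.3 tcp [ 0.6411 -0.1844  0.1505] yaw_y 23.26508955852185 tilt [ 0.0016 -0.0006 -1.    ] q [-0.432   0.3131  1.6442  0.0001  1.1825 -0.8381] F [ 0.1211  0.0771 -2.848 ] T [-0.0125  0.0038 -0.0418] op 0.2776797104611193 108.26643090695143
```

Load is about 3 N, which is the arbor's own weight, so it's free. I'll lift it the rest of the way.

```bash
python3 -m handwheel '[[[0.02,0,0,-0.015,0],[0.02,0,0,-0.02,0],[0.02,0,0,-0.02,0],[0.02,0,0,-0.02,0],[0.02,0,0,-0.02,0],[0.02,0,0,-0.02,0],[0.02,0,0,-0.015,0],[0.02,0,0,0,0],[0.02,0,0,0,0]]]' 110
python3 go.py 0.6355 0.101 0.28
python3 - <<'E'
from h import *
s=viewer.read_camera("side")
for n in ("arbor_tip","arbor_seat","arbor_nose","tub_mouth"):
    print(n,[(np.round(np.array(d["xy"])*[560,420],1),round(d["confidence"],2)) for d in viewer.pinpoint("side",n)[:1]])
cv2.imwrite("pics/up.png",s)
E
```

```text
time: 7.05
eef_pos: [0.6409, -0.1843, 0.2802]
tcp_rot: [0.55, 0.835, 0.0, 0.001]
contact_force: [0.1, 0.6, -4.2]
opening: 0.27
finger_force: 108.5
t 7.05 tcp [ 0.6409 -0.1843  0.2802] yaw_y 23.26938253354411 tilt [ 0.0019 -0.0008 -1.    ] q [-0.432   0.2222  1.5164  0.0001  1.4009 -0.8381] F [ 0.0567  0.5533 -4.2027] T [ 0.0582  0.0259 -0.0536] op 0.2702620615126211 108.46020181663334
tool shift [ 0.2643  0.1077 -0.0001]
arbor_tip [(array([303.3, 250.2]), 0.76)]
arbor_seat [(array([303.1, 212.7]), 0.69)]
arbor_nose [(array([306.3, 178.5]), 0.6)]
tub_mouth [(array([231.2, 197.4]), 0.64)]
```

View pics/up.png

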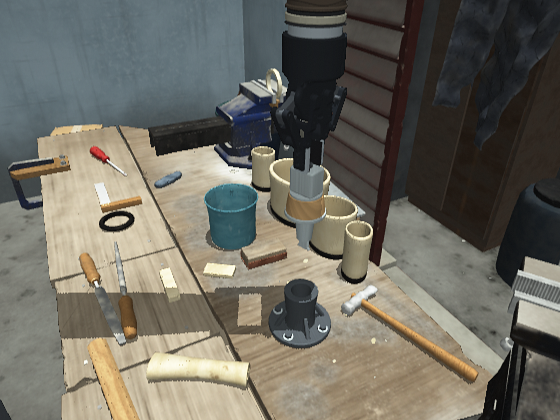

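The arbor is clear of the socket: the tip is at (303,250), well above the mouth at (302,288). I'll carry it to the tub.

```bash
python3 -m handwheel '[[[0.02,0.012,0.005,0,0],[0.02,0.025,0.0102,0,0],[0.02,0.028,0.0115,0,0],[0.02,0.03,0.012,0,0],[0.02,0.03,0.012,0,0],[0.02,0.03,0.012,0,0],[0.02,0.03,0.012,0,0],[0.02,0.028,0.0115,0,0],[0.02,0.025,0.0102,0,0],[0.02,0.018,0.0073,0,0],[0.02,0.008,0.0033,0,0],[0.02,0,0,0,0]]]' 110
python3 go.py 0.6355 0.101 0.15
python3 - <<'E'
from h import *
np.set_printoptions(precision=4,suppress=True)
s=viewer.read_camera("side");a={}
for n in ("arbor_tip","arbor_seat","arbor_nose","tub_mouth"):
    d=viewer.pinpoint("side",n)
    if d: p=np.array(d[0]["xy"])*[560,420];print(n,p,d[0]["confidence"])
X=get_state()["eef_pos"]
print("expected tip/seat/tub px",proj("side",X+[0,0,-.112]),proj("side",X+[0,0,-.047]),proj("side",(.6355,.101,.11)))
cv2.imwrite("pics/tub.png",cv2.resize(s[90:270,150:350],None,fx=3.2,fy=3.2))
E
```

```text
time: 8.3
eef_pos: [0.6339, 0.1031, 0.2789]
tcp_rot: [0.549, 0.836, 0.0, -0.001]
contact_force: [-0.5, 1.3, -3.2]
opening: 0.275
finger_force: 108.4
t 8.3 tcp [0.6339 0.1031 0.2789] yaw_y 23.449171925500508 tilt [-0.0009  0.0007 -1.    ] q [ 0.0032  0.1693  1.5797  0.0007  1.3934 -0.4062] F [-0.503   1.3195 -3.1763] T [-0.0049 -0.0209 -0.0213] op 0.2751996109499024 108.42314732261002
tool shift [-0.0027  0.0007  0.1289]
arbor_tip [228.424 170.898] 0.9
arbor_seat [229.096 141.582] 0.73
arbor_nose [228.928 113.484] 0.56
tub_mouth [232.624 198.996] 0.94
expected tip/seat/tub px [231.3026 172.4349] [229.677  142.8306] [232.6783 196.132 ]
```

View pics/tub.png

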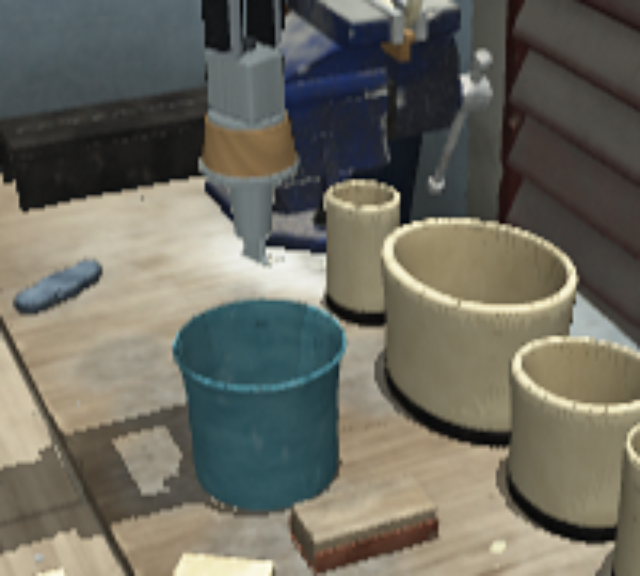

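The tip is at crop (265,262), over the tub mouth at (260,345). I'll lower it.

```bash
python3 -m handwheel '[[[0.02,-0.0013,0.0003,0.015,0],[0.02,-0.0013,0.0003,0.022,0],[0.02,0,0,0.022,0],[0.02,0,0,0.022,0],[0.02,0,0,0.022,0],[0.02,0,0,0.018,0],[0.02,0,0,0.014,0],[0.02,0,0,0.007,0],[0.02,0,0,0.004,0],[0.02,0,0,0,0],[0.02,0,0,0,0]]]' 110
python3 go.py 0.6355 0.101 0.121
```

```text
time: 9.47
eef_pos: [0.637, 0.0982, 0.1346]
tcp_rot: [0.55, 0.835, 0.001, 0.001]
contact_force: [-0.5, -0.4, -3.5]
opening: 0.276
finger_force: 108.5
t 9.4667 tcp [0.637  0.0982 0.1346] yaw_y 23.24589901396659 tilt [ 0.002 -0.    -1.   ] q [-0.0043  0.2814  1.7148 -0.      1.1434 -0.41  ] F [-0.5231 -0.3749 -3.4661] T [0.0188 0.0213 0.0451] op 0.27597457913538803 108.48695872351527
tool shift [ 0.0032 -0.0003  0.0136]
```

```bash
python3 -m handwheel '[[[0.02,0.003,0,0.003,0],[0.02,0,0,0.003,0],[0.02,0,0,0.003,0],[0.02,0,0,0.002,0],[0.02,0,0,0.001,0],[0.02,0,0,0,0]]]' 110
python3 go.py 0.6355 0.101 0.121
```

```text
time: 9.97
eef_pos: [0.6346, 0.1012, 0.1208]
tcp_rot: [0.55, 0.835, -0.0, -0.0]
contact_force: [-0.6, 0.4, -3.6]
opening: 0.276
finger_force: 108.5
t 9.9667 tcp [0.6346 0.1012 0.1208] yaw_y 23.270691616307303 tilt [-0.0008 -0.     -1.    ] q [ 0.0005  0.2935  1.7266 -0.      1.1223 -0.4057] F [-0.6044  0.3886 -3.6069] T [-0.0637  0.0261 -0.0171] op 0.2760053830418532 108.4520385414362
tool shift [-0.0005  0.0007 -0.0002]
```

```bash
python3 -m handwheel '[[[0.02,0,0,0.0015,0],[0.02,0,0,0.0015,0],[0.02,0,0,0.001,0],[0.02,0,0,0,0]]]' 110
python3 go.py
```

```text
time: 10.3
eef_pos: [0.6365, 0.101, 0.1197]
tcp_rot: [0.55, 0.835, 0.001, 0.002]
contact_force: [-0.9, -0.3, 4.9]
opening: 0.272
finger_force: 110.9
t 10.3 tcp [0.6365 0.101  0.1197] yaw_y 23.266653062867405 tilt [ 0.0039 -0.0003 -1.    ] q [ 0.0003  0.2958  1.7259 -0.0003  1.116  -0.4057] F [-0.9277 -0.323   4.9353] T [-0.1223  0.1724 -0.0214] op 0.2721992454877212 110.91211834922433
```

Vertical force flipped to +4.9 N, so it's on the floor of the tub. I'll release part way and look before withdrawing.

```bash
python3 -m handwheel '[[[0.045,0,0,0,0],[0.05,0,0,0,0],[0.055,0,0,0,0],[0.06,0,0,0,0],[0.065,0,0,0,0],[0.075,0,0,0,0],[0.085,0,0,0,0],[0.085,0,0,0,0],[0.085,0,0,0,0],[0.085,0,0,0,0]]]' 30
python3 go.py
python3 - <<'E'
from h import *
s=viewer.read_camera("side");t=viewer.read_camera("top")
a=cv2.resize(s[110:260,150:300],None,fx=2.6,fy=2.6,interpolation=cv2.INTER_CUBIC)
b=cv2.resize(t[170:320,170:320],None,fx=2.6,fy=2.6,interpolation=cv2.INTER_CUBIC)
cv2.imwrite("pics/rel.png",np.hstack([a,b]))
E
```

```text
time: 11.13
eef_pos: [0.6349, 0.1012, 0.1173]
tcp_rot: [0.55, 0.835, 0.0, 0.0]
contact_force: [0.9, -0.9, -0.2]
opening: 0.998
finger_force: 0.0
t 11.1333 tcp [0.6349 0.1012 0.1173] yaw_y 23.267727586248203 tilt [ 0.  0. -1.] q [ 0.0004  0.2975  1.7286  0.      1.1155 -0.4057] F [ 0.9344 -0.9008 -0.1626] T [ 0.0092 -0.0365 -0.0507] op 0.9979217930020061 0.0
```

View pics/rel.png

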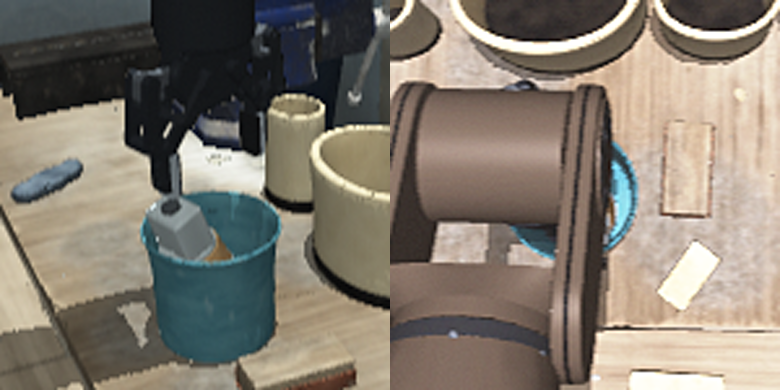

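The arbor has leaned against the tub's near rim, with the nose at crop (180,235). The tub is upright and the fingers are free, with force near 0. I'll withdraw upward.

```bash
python3 -m handwheel '[[[0.085,0,0,-0.005,0],[0.085,0,0,-0.01,0],[0.085,0,0,-0.02,0],[0.085,0,0,-0.025,0],[0.085,0,0,-0.025,0],[0.085,0,0,-0.025,0],[0.085,0,0,-0.025,0],[0.085,0,0,-0.01,0],[0.085,0,0,0,0],[0.085,0,0,0,0],[0.085,0,0,0,0],[0.085,0,0,0,0]]]'
python3 - <<'E'
from h import *
np.set_printoptions(precision=4,suppress=True)
s=viewer.read_camera("side")
for n in ("arbor_tip","arbor_seat","arbor_nose","tub_mouth"):
    print(n,[np.array(d["xy"])*[560,420] for d in viewer.pinpoint("side",n)[:1]])
cv2.imwrite("pics/end.png",cv2.resize(s[90:270,150:380],None,fx=3.2,fy=3.2))
E
```

```text
time: 12.23
eef_pos: [0.6338, 0.1011, 0.2596]
tcp_rot: [0.55, 0.835, -0.001, -0.002]
contact_force: [-0.6, 0.5, -0.0]
opening: 0.995
finger_force: 0.0
arbor_tip []
arbor_seat [array([226.408, 215.502])]
arbor_nose [array([219.016, 199.29 ])]
tub_mouth [array([231.224, 196.014])]
```

View pics/end.png

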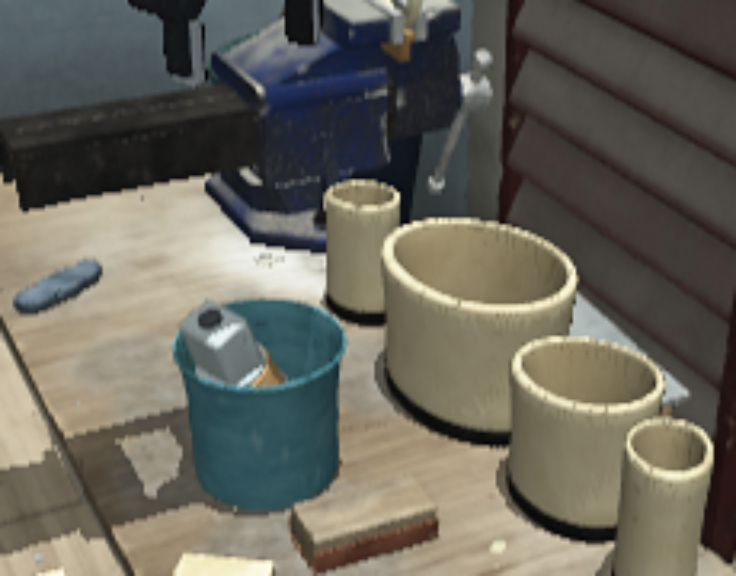

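The arbor rests shank-down in the upright tub, with its nose at crop (222,340) just at the rim. The cups are standing and the gripper is clear, so I'm handing in.

```bash
python3 -c "
from plant import sign_off
print(sign_off())"
```

```text
the job is handed in; nothing more can be done
None
```

The job is handed in at about 12 s: I twisted the arbor about 56° while seated, lifted it free and put it shank down in the teal tub, where it leans against the rim; the tub is upright and the cups are standing, but no verdict came back.

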